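# Load the reference filter into the cell holder with self-closing tweezers

## Task

Load the check filter for the next run: with the self-closing tweezers from the stand, take the metal reference filter out of the cuvette rack by its tab and slide it fully home into the spectrometer's spring-loaded cell holder, windows in line with the beam, pressing it down onto its stop with about 12 N. Let it go there and put the tweezers back upright in their stand. Handle the filter with the tweezers only, and leave everything else on the bench as it is.

Things in the scene. Friction and masses are not known exactly. Their poses are not given: they have to be found in the camera images.
- tweezers: Self-closing (cross-lock) steel tweezers, 106 mm long, 55 g, tips down in the stand. Origin: midway between the lower ends of the jaws, z up to the tail, jaws part along y (half turn = same). Black jaws 10 mm wide (x), 4 thick (y), z 0 to 30. Above, the blades cross and carry two sprung, rubber-faced, ribbed grip plates facing +y and -y, 12 mm wide (x), z 50 to 74. Tail 12 x 7 mm, ends at z 106.
- tweezers_grip (a point): Midway between the grip plates, 62 mm above the jaw ends. Plates are 26 mm apart (outer faces) when free. Jaws empty: pressed to 22-23 mm the tweezers are held (8 N a side), jaws shut; under 19 mm the jaws begin to open; at 13.6 mm (16 N) they are open to their stop.
- tweezers_jaws (a point): Midway between the jaws, 6 mm above their ends. Gap 2 mm when shut, 12 mm fully open. With 6 mm between the jaws the free width over the plates is 24.5 mm: at 21-22 mm the tweezers are held (7 to 8 N a side) while the jaws grip with about 2.5 N; under 17 mm the jaws let go; over 24 mm the tweezers fall from the fingers.
- stand: Fixed white block 56 x 56 x 36 mm on a 70 x 70 mm foot, with one pocket at its centre for the tweezers: 15 mm along x, 17 mm along y, mouth chamfered 3 mm, floor 8 mm above the underside. Origin: centre of the underside. The tweezers stand in it, y along y, their origin 8 mm above this one.
- ref_filter: Reference filter in cuvette format, about 25 g: dark metal frame 12.5 x 12.5 mm, 36 mm tall, with a glass pane seen through a window in its +x and -x faces (z 9 to 25); y faces closed. On top a tab. Origin: centre of the underside, z up. A half turn about z is the same.
- filter_tab (a point): Middle of the filter's tab, 42 mm above its underside: 12.5 mm along x, 6 mm along y, z 36 to 48, so a level shoulder 3.25 mm wide is left on each y side at z 36. The jaws go on the two y flats; their ends may rest and push on the shoulders.
- rack: Fixed white cuvette rack 150 x 44 x 24 mm; four square wells 14.5 mm wide, floor 8 mm above the underside, 36 mm apart in a row along x. Origin: centre of the underside. It holds the reference filter (filter x along the row) and two disposable clear cuvettes with white lids, which stay.
- cell_holder: Fixed modular spectrometer: aluminium block 50 x 56 x 40 mm with the cell well, between a black lamp module (x -87 to -27, 40 mm tall) and a grey box (x 28 to 128, 44 mm tall). Beam along x: the filter's windows must face along x. Origin: underside of the block, below the centre of a seated filter. Pushing down with over 15 N is too rough.
- well_mouth (a point): Top of the block over the seated filter's centre (holder axes). Well 14 mm wide along x (filter 12.5), 30 mm deep, mouth chamfered 2.5 mm. A seated filter lies against the -y wall (y -6.25 mm). On the +y side a leaf spring, sloping lead-in from 4 mm below the top, stands in to y 4.65 mm and yields outward.
- well_floor (a point): Centre of the well's floor, where the filter's underside comes to rest, 30 mm below the mouth. Going past the leaf takes 3 to 7 N down, rubbing all the way, and the tweezers creep up a little in the fingers; at the floor the push rises further: 12 N seats it. Come in with the filter's centre 0 to 1.5 mm to the +y side; the leaf (5 N) presses it against the -y wall.
- cuvette_a: disposable clear plastic cuvette, 46 mm tall, white lid 14.5 mm square; stays in the rack. Origin: underside
- cuvette_b: the other disposable cuvette, same
- vial: small capped glass vial, 22 mm across, 45 mm tall; stays. Origin: underside
- media_bottle: clear bottle with blue cap, 70 mm across, 120 mm tall; stays
- dishes: stack of petri dishes, 63 mm across, 43 mm tall; stays
- marker: marker pen 130 mm long (y), 12 mm thick, lying flat; stays. Origin: underside
- beaker: open plastic beaker, 90 mm across, 110 mm tall; stays
Mind the look-alikes: they are no part of the job. Several things have the shape of the tweezers; the one meant has the colours described above.

How it is judged:
On the way, in this order (a step that is already met when the one before it is completed fails the run):
1. the filter is lifted clear of the rack by its tab, the jaws on the tab's flats (z of ref_filter in the frame of rack above 0.03 m and distance between ref_filter and tweezers_grip below 0.11 m and angle between the y axis of ref_filter and the y axis of tweezers, either way round below 0.25 rad and contact force between ref_filter and tweezers above 0.5 N), for 0.2 s.
2. the filter is pressed home on the floor of the well, firmly (over 15 N in all, counting the leaf: about 9 N down) (z of ref_filter in the frame of well_floor between -0.002 and 0.0015 m and horizontal distance between ref_filter and well_floor below 0.002 m and angle between ref_filter's own z axis and vertical below 0.07 rad and angle between the x axis of ref_filter and the x axis of cell_holder, either way round below 0.15 rad and contact force between ref_filter and cell_holder above 15 N), for 0.1 s.
3. the filter is fully home in the cell holder, windows along the beam, and the jaws have let it go (z of ref_filter in the frame of well_floor between -0.002 and 0.0015 m and horizontal distance between ref_filter and well_floor below 0.002 m and angle between ref_filter's own z axis and vertical below 0.07 rad and angle between the x axis of ref_filter and the x axis of cell_holder, either way round below 0.15 rad and contact force between ref_filter and tweezers below 0.1 N), for 0.2 s.
At the end, for the whole second after the job is handed in: Filter underside within 1.5 mm of the well's floor and 2 mm of its centre, upright within 4 degrees, windows within 0.15 rad of the beam; tweezers in the stand's pocket, within 3 mm of its floor and 6 mm of its centre, upright within 0.15 rad; both at rest, let go (z of ref_filter in the frame of well_floor between -0.002 and 0.0015 m and horizontal distance between ref_filter and well_floor below 0.002 m and angle between ref_filter's own z axis and vertical below 0.07 rad and angle between the x axis of ref_filter and the x axis of cell_holder, either way round below 0.15 rad and horizontal distance between tweezers and stand below 0.006 m and z of tweezers in the frame of stand below 0.011 m and angle between tweezers's own z axis and vertical below 0.15 rad and linear speed of each of tweezers, ref_filter below 0.01 m/s); the robot touches nothing.
It fails at once if the filter is touched by the gripper or arm instead of the tweezers (contact force between ref_filter and the fingers above 0.3 N or contact force between ref_filter and the arm above 0.3 N).
It fails at once if the filter is pressed into the cell holder too hard (over 22 N in all, counting the leaf: about 16 N down) (contact force between ref_filter and cell_holder above 22 N).
It fails at once if the filter is tipped over (angle between ref_filter's own z axis and vertical above 0.6 rad).
It fails at once if something else on the bench is disturbed (distance of any of cuvette_a, cuvette_b, vial, media_bottle, dishes, marker, beaker from where it was at the start of the episode above 0.012 m).
It also fails if it takes over 67 s, if anything falls off the work surface, if the arm or the gripper's body presses on something with over 40 N, if the wrist force passes 120 N, or if a joint passes its speed limit or range.

## Robot

A 6-joint arm with a two-finger parallel gripper is mounted at the origin on the work surface. World frame = base frame: x ahead of the robot, y to its left, z up, the work surface at z = 0. Lengths are in m, angles in rad, forces in N, time in s.
With the tool pointing down it reaches from about 0.375 to 0.975 m from the base axis. Payload 3.8 kg.
Tool frame: the origin (TCP) lies midway between the tips of the shut fingers; the grasp point (between the pads) lies 19 mm behind it; x points along the fingers, y is the direction in which the jaws open and shut, and the axes are right-handed (so a half turn about x gives the same grasp; the last joint's range is limited). The gripper opens to 88 mm and grips with 3 to 60 N. Pads are 18 mm wide; open, the fingers measure 123 mm over their backs; the gripper's body (75 mm by 187 mm) begins 45 mm behind the grasp point.
Start: joints at [-1.319, 0.264, 1.604, -0, 1.274, -0.037], TCP at [0.192, -0.647, 0.239] pointing down, gripper open.
Joint ranges: [-2.63, 2.63], [-0.94, 2.18], [0.31, 2.57], [-1.31, 4.45], [0, 2.66], [-2.55, 2.55]. Speed limits (rad/s): [2.57, 2.57, 3.14, 3.14, 3.14, 3.14].

## Interface

Orientations are given as a rotation vector (axis times angle).
In Python, from cell import manip, inverse_kinematics, cams, order gives the robot as it stands. Calls block until the motion is done:
- manip.move_pose(position, orientation): joint-space move of the TCP to a pose.
- manip.move_linear(position, rate=0.15, rot=None): straight line of the TCP; rot=None keeps the orientation; rate is the mean speed in m/s.
- manip.set_joints(angles): joint-space move.
- manip.set_gripper(opening, force=None): finger opening in m; force is the grip in N (None keeps the last); returns when the fingers have stopped.
- manip.dwell(seconds).
- inverse_kinematics(position, orientation): joint angles nearest the present ones, or None.
- manip.state(): the state.
- cams.capture(name): name is "scene" or "top" or "wrist"; returns a dict with "image" (400x640x3 uint8, blue, green, red), "z_map" (400x640 float32, m along the optical axis (not along the pixel's ray), 0 where there is no reading), "intrinsics" (3x3 intrinsics, pixels), "k1" (the pictures are not rectified: a ray, as slopes to the right and down, at radius r is drawn at 1 + k1 r^2 times it, then the intrinsics apply), "position" and "orientation" of the camera in the world; the wrist camera has in their place "T_tool_cam" (4x4, takes a point from camera to tool coordinates, whose origin is the TCP and whose axes are the tool frame's). Camera axes: x right, y down, z forward; pixel columns grow to the right and rows downward; lengths in m; the calibration is good to about 2 mm. A picture is of the moment at which its call begins: read the wrist's pose just before it.
A pose or a line that the arm cannot do raises manip.IKError and nothing moves.
- order.close_job(): hands the job in, once; it reports no verdict.
The state is a dict: "clock": time; "joint_pos": joint angles; "joint_velocities": joint speeds; "tau": joint torques, N m; "tool_pos": TCP position; "tcp_rot": TCP orientation; "contact_force": force on the tool from outside, world axes, zero at the start; "moment": the same for the moment, N m; "gripper_width": finger opening in m.
Only numpy, scipy, OpenCV 4.12 (cv2) and the standard library are available. Lean on these libraries where they do the work, as an engineer would, in place of code of your own. Each camera call takes 0.05 s, during which the arm holds its last target.

## Working session

There is one attempt and no reset: what is moved stays moved. The work goes in short steps, each a Python script; the robot and the scene stay as the last script left them, time stands still between calls to the robot, and variables do not carry over. Pictures are saved under pics/ and viewed, and the job is handed in when it is done.

```bash
ls; mkdir -p pics; python3 - <<'E'
from cell import manip,cams
import cv2,numpy as np
s=manip.state();print(s)
for n in ["scene","top","wrist"]:
    c=cams.capture(n);cv2.imwrite(f"pics/{n}0.png",c["image"]);print(n,{k:v for k,v in c.items() if k not in("image","z_map")})
    np.savez(f"pics/{n}0.npz",**c)
E
```

```text
pics
{'clock': 0.0, 'joint_pos': array([-1.31891243e+00,  2.64762395e-01,  1.60534549e+00, -1.42020771e-05,
        1.27368671e+00, -3.68813683e-02]), 'joint_velocities': array([ 0.00108395,  0.00185667, -0.0005821 ,  0.00178696, -0.00057845,
       -0.00054115]), 'tau': array([-1.45840706e-03, -5.02120757e+01, -3.56876636e+01,  7.28217862e-02,
        2.91031640e-02, -1.67224725e-04]), 'tool_pos': array([ 0.19205132, -0.64637658,  0.23739716]), 'tcp_rot': array([ 2.0670841 ,  0.30286991, -2.06760585]), 'contact_force': array([ 0.81357264,  1.03734905, -0.89401137]), 'moment': array([ 0.01167236, -0.03942041,  0.02989004]), 'gripper_width': 0.08811500596909122}
scene {'intrinsics': array([[384.12256073,   0.        , 318.79640437],
       [  0.        , 384.12256073, 194.16297691],
       [  0.        ,   0.        ,   1.        ]]), 'k1': 0.021149814297484616, 'position': array([1.38435057, 0.08634713, 0.62059517]), 'orientation': array([-1.55899436, -1.74013367,  0.93824771])}
top {'intrinsics': array([[420.69234876,   0.        , 322.59993314],
       [  0.        , 420.69234876, 193.90840422],
       [  0.        ,   0.        ,   1.        ]]), 'k1': 0.005649953495660768, 'position': array([ 0.41104316, -0.01893088,  1.12690775]), 'orientation': array([-2.13781362,  2.14810997, -0.14067774])}
wrist {'intrinsics': array([[307.87585197,   0.        , 322.51422644],
       [  0.        , 307.87585197, 198.57838907],
       [  0.        ,   0.        ,   1.        ]]), 'k1': -0.009213585414727488, 'T_tool_cam': array([[ 9.64707657e-04, -2.64979066e-01,  9.64253682e-01,
        -1.46459585e-01],
       [ 9.99999085e-01, -6.59144728e-04, -1.18160433e-03,
         1.97106356e-04],
       [ 9.48683144e-04,  9.64253940e-01,  2.64978188e-01,
        -6.79282788e-02],
       [ 0.00000000e+00,  0.00000000e+00,  0.00000000e+00,
         1.00000000e+00]])}
```

View pics/scene0.png

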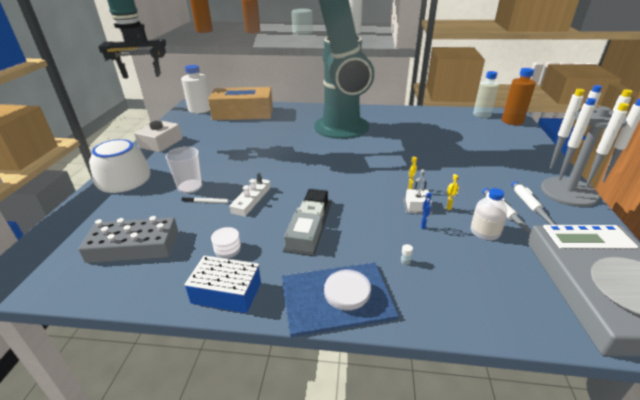

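View pics/top0.png

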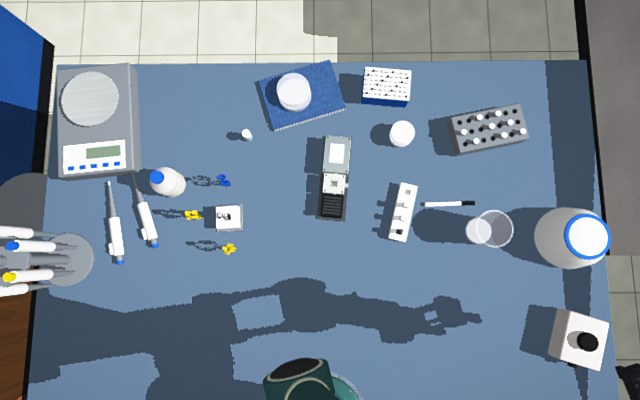

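View pics/wrist0.png

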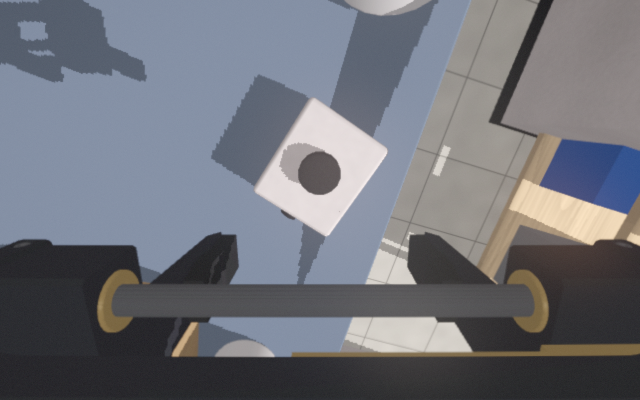

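```bash
cat > h.py <<'E'
import numpy as np,cv2
from scipy.spatial.transform import Rotation as R
def campose(c,state=None):
    if "T_tool_cam" in c:
        T=np.asarray(c["T_tool_cam"]);Rt=R.from_rotvec(state["tcp_rot"]).as_matrix()
        return Rt@T[:3,:3],Rt@T[:3,3]+state["tool_pos"]
    return R.from_rotvec(c["orientation"]).as_matrix(),np.asarray(c["position"])
def dirs(c,px):
    px=np.atleast_2d(np.asarray(px,float));K=c["intrinsics"];k=float(c["k1"])
    d=cv2.undistortPoints(px.reshape(-1,1,2),K,np.array([k,0,0,0,0.])).reshape(-1,2)
    return np.c_[d,np.ones(len(d))]
def onplane(c,px,z,st=None):
    Rm,p=campose(c,st);D=dirs(c,px)@Rm.T
    return p+D*((z-p[2])/D[:,2])[:,None]
def proj(c,P,st=None):
    Rm,p=campose(c,st);q=(np.atleast_2d(P)-p)@Rm
    s=q[:,:2]/q[:,2:];r2=(s**2).sum(1,keepdims=True);s=s*(1+float(c["k1"])*r2)
    K=c["intrinsics"];return s*[K[0,0],K[1,1]]+[K[0,2],K[1,2]]
def cloud(c,st=None):
    Rm,p=campose(c,st);h,w=c["z_map"].shape
    u,v=np.meshgrid(np.arange(w),np.arange(h));D=dirs(c,np.c_[u.ravel(),v.ravel()])
    P=p+(D*c["z_map"].ravel()[:,None])@Rm.T
    return P.reshape(h,w,3)
def tooldown(yaw):
    """tool x down, tool y along (cos yaw, sin yaw)"""
    x=np.array([0,0,-1.]);y=np.array([np.cos(yaw),np.sin(yaw),0]);return R.from_matrix(np.c_[x,y,np.cross(x,y)]).as_rotvec()
def snap(tag):
    from cell import manip,cams
    st=manip.state();c=cams.capture("wrist")
    cv2.imwrite(f"pics/{tag}.png",c["image"]);np.savez(f"pics/{tag}.npz",**c,tool_pos=st["tool_pos"],tcp_rot=st["tcp_rot"])
def load(tag):
    d=dict(np.load(f"pics/{tag}.npz"));return d
E
python3 - <<'E'
from h import *
c=load("top0")
for n,px,z in [("stand",(228,217),.036),("rack",(402,211),.024),("cell",(333,183),.04),("blue",(224,181),.08),("y1",(193,215),.08),("y2",(228,249),.08),("base",(325,385),0),("vial",(247,134),.045),("bottle",(160,178),.12)]:
    print(n,onplane(c,px,z)[0].round(3))
im=cv2.imread("pics/top0.png")
cv2.imwrite("pics/z1.png",cv2.resize(im[150:270,140:260],None,fx=5,fy=5,interpolation=cv2.INTER_CUBIC))
im2=im[120:260,310:430]
cv2.imwrite("pics/z2.png",cv2.resize(im2,None,fx=4.2,fy=4.2,interpolation=cv2.INTER_CUBIC))
s=cv2.imread("pics/scene0.png")
cv2.imwrite("pics/z3.png",cv2.resize(s[140:280,390:520],None,fx=4.2,fy=4.2,interpolation=cv2.INTER_CUBIC))
from cell import manip
st=manip.state();print(R.from_rotvec(st["tcp_rot"]).as_matrix().round(2))
E
```

```text
stand [0.507 0.239 0.036]
rack [ 0.522 -0.216  0.024]
cell [ 0.595 -0.035  0.04 ]
blue [0.595 0.241 0.08 ]
y1 [0.509 0.317 0.08 ]
y2 [0.424 0.226 0.08 ]
base [ 0.082 -0.011  0.   ]
vial [0.727 0.192 0.045]
bottle [0.596 0.388 0.12 ]
[[-0.    0.28 -0.96]
 [ 0.   -0.96 -0.28]
 [-1.   -0.   -0.  ]]
```

View pics/z1.png

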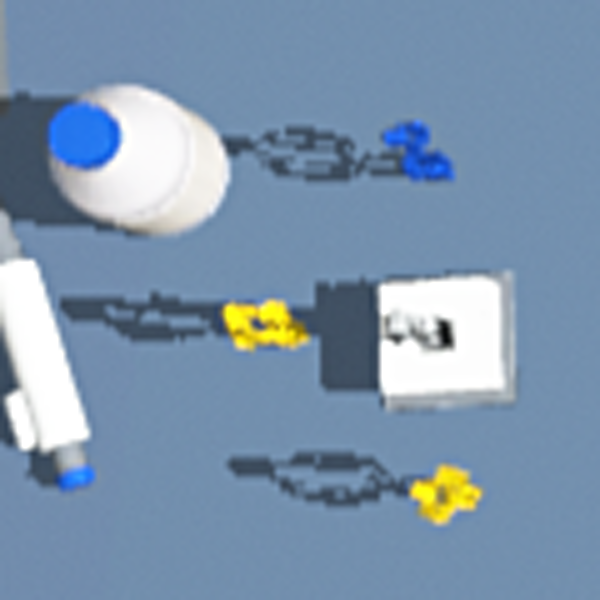

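View pics/z2.png

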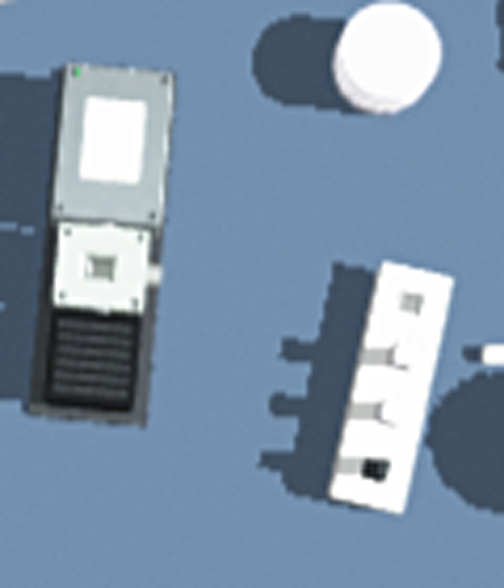

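View pics/z3.png

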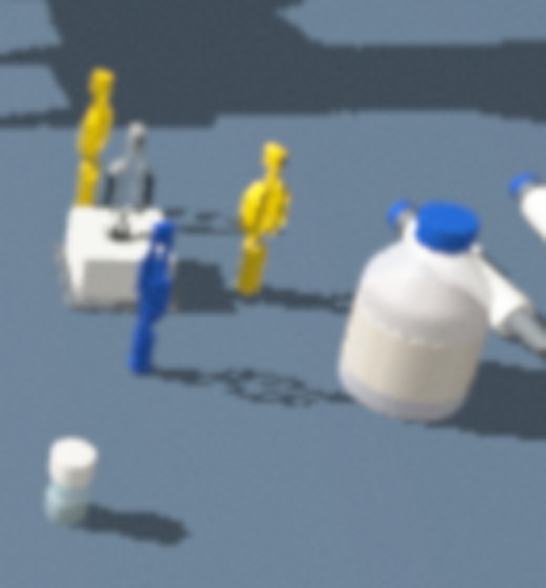

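```bash
cat >> h.py <<'E'
def viewpose(target,dist,yaw,T):
    """tool pose so the camera centre ray hits target at distance dist"""
    r=tooldown(yaw);Rt=R.from_rotvec(r).as_matrix()
    cam=np.asarray(target)-dist*(Rt@T[:3,2]);return cam-Rt@T[:3,3],r
E
python3 - <<'E'
from h import *
from cell import manip,inverse_kinematics
T=load("wrist0")["T_tool_cam"]
for tag,t,d in [("wr",(.48,-.215,.03),.27),("wc",(.595,-.035,.04),.27),("ws",(.507,.239,.05),.29)]:
    p,r=viewpose(t,d,np.pi/2,T);print(tag,p.round(3),inverse_kinematics(p,r))
    manip.move_pose(p,r);manip.dwell(.2);snap(tag);print(manip.state()["clock"])
E
```

```text
wr [ 0.476 -0.215  0.144] [-0.47139958  0.05707921  2.02610077  0.          1.05841267 -2.04219591]
2.3
wc [ 0.591 -0.035  0.154] [-1.00952739e-01  1.76294189e-01  1.87250969e+00 -4.44089210e-16
  1.09278878e+00 -1.67174907e+00]
3.4167
ws [0.498 0.239 0.183] [ 4.02544477e-01  7.55063693e-02  1.92838200e+00 -4.44089210e-16
  1.13770428e+00 -1.16825185e+00]
4.7833
```

View pics/wr.png

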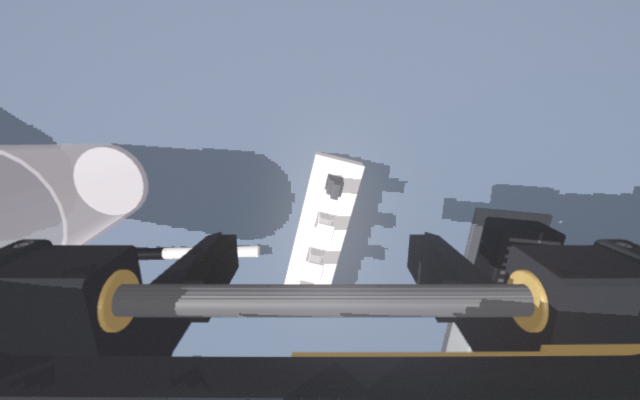

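View pics/wc.png

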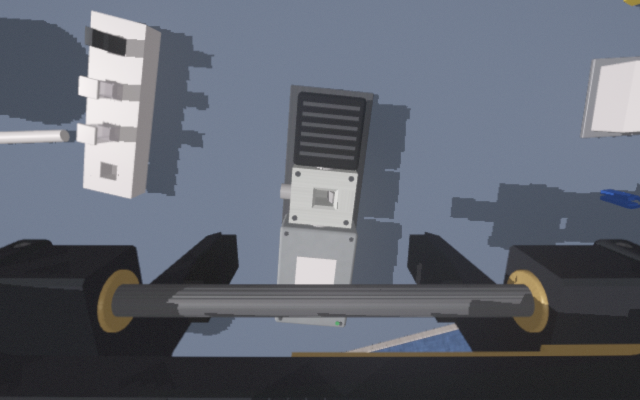

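View pics/ws.png

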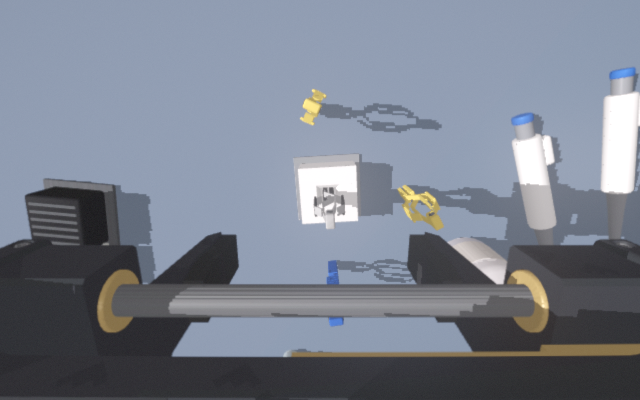

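```bash
python3 - <<'E'
from h import *
def z(t,x0,y0,x1,y1,f):
    im=load(t)["image"][y0:y1,x0:x1];return cv2.resize(im,None,fx=f,fy=f,interpolation=cv2.INTER_CUBIC)
cv2.imwrite("pics/zr.png",z("wr",270,140,400,290,4))
cv2.imwrite("pics/zc.png",z("wc",270,80,390,240,3.7))
cv2.imwrite("pics/zs.png",z("ws",280,140,380,240,6))
E
```

```text
(no output)
```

View pics/zr.png

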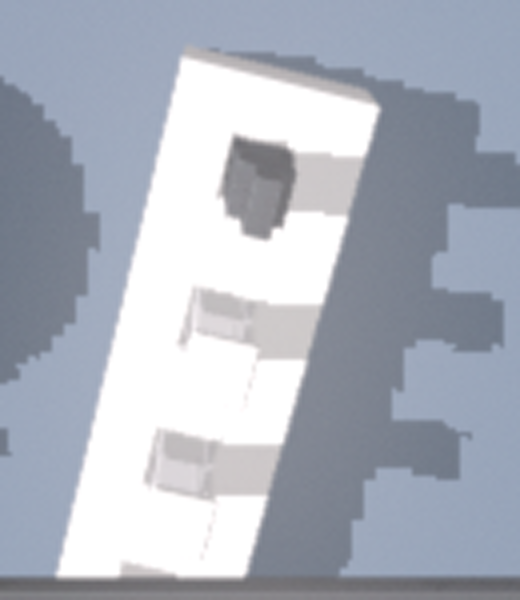

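View pics/zc.png

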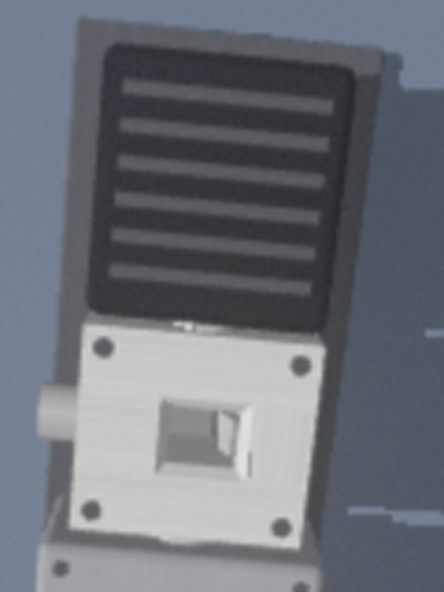

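View pics/zs.png

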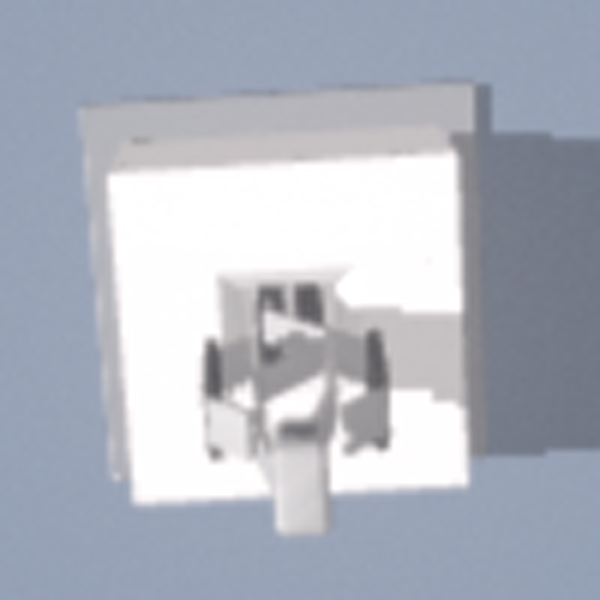

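```bash
python3 - <<'E'
from h import *
def rect(tag,thr,z,roi):
    d=load(tag);g=cv2.cvtColor(d["image"],cv2.COLOR_BGR2GRAY);x0,y0,x1,y1=roi
    m=np.zeros_like(g);m[y0:y1,x0:x1]=(g[y0:y1,x0:x1]>thr)*255
    cs,_=cv2.findContours(m,cv2.RETR_EXTERNAL,cv2.CHAIN_APPROX_NONE)
    c=max(cs,key=cv2.contourArea)[:,0,:]
    c=cv2.convexHull(c)[:,0,:]
    P=onplane(d,c,z,d)[:,:2]
    (cx,cy),(w,h),a=cv2.minAreaRect((P*1000).astype(np.float32))
    print(tag,thr,round(cx,2),round(cy,2),round(w,2),round(h,2),round(a,2))
    C=cloud(d,d);msk=m>0;print("  depth z median",np.median(C[msk][:,2]).round(4))
for t in (200,215,230): rect("ws",t,.036,(285,158,365,226))
for t in (160,175,190): rect("wc",t,.040,(280,165,365,228))
for t in (200,220,235): rect("wr",t,.024,(270,150,370,283))
E
```

```text
ws 200 508.96 243.37 60.51 56.54 3.22
  depth z median 0.0365
ws 215 509.07 243.34 59.7 56.07 3.23
  depth z median 0.0365
ws 230 507.53 243.38 55.77 55.68 3.33
  depth z median 0.0365
wc 160 592.93 -41.34 65.09 53.67 84.48
  depth z median 0.0404
wc 175 594.11 -41.07 64.15 51.03 84.4
  depth z median 0.0404
wc 190 594.33 -36.9 55.43 50.19 84.32
  depth z median 0.0405
wr 200 508.84 -216.04 44.54 128.11 75.88
  depth z median 0.0245
wr 220 508.83 -216.01 44.22 127.67 75.9
  depth z median 0.0245
wr 235 508.93 -216.0 43.98 127.45 75.94
  depth z median 0.0245
```

```bash
python3 - <<'E'
from h import *
d=load("ws")
C=cloud(d,d)
print(onplane(d,[(330.3,221.7)],.114,d), C[222,330],C[218,330],C[225,330])
print("plates",onplane(d,[(280+212/6,140+400/6),(280+378/6,140+400/6)],.07,d))
print("tcp",campose(d,d)[1])
d=load("wr");C=cloud(d,d)
m=(C[:,:,2]>.035)&(C[:,:,2]<.075);m[:, :320]=0;m[:,352:]=0;m[:165]=0;m[205:]=0
ys,xs=np.nonzero(m)
for a in np.c_[xs,ys][::3]: print(a,C[a[1],a[0]].round(4),d["image"][a[1],a[0]])
E
```

```text
[[0.50763984 0.2436395  0.114     ]] [0.50782768 0.24341474 0.11413096] [0.50453215 0.24339121 0.11462176] [0.51006625 0.24341476 0.11446051]
plates [[0.50930077 0.23157442 0.07      ]
 [0.50937688 0.25592671 0.07      ]]
tcp [0.43070656 0.23795448 0.32941988]
[329 178] [ 0.46   -0.2101  0.038 ] [136 131 131]
[332 178] [ 0.4603 -0.2076  0.0367] [117 113 115]
[329 179] [ 0.4601 -0.2102  0.0418] [142 137 137]
[332 179] [ 0.4604 -0.2077  0.0402] [119 114 116]
[335 179] [ 0.4606 -0.2051  0.0394] [119 114 116]
[329 180] [ 0.4604 -0.2102  0.0441] [152 146 147]
[332 180] [ 0.4603 -0.2078  0.0447] [127 122 123]
[335 180] [ 0.461  -0.2052  0.0416] [118 114 116]
[338 180] [ 0.4617 -0.2026  0.0383] [118 114 116]
[341 180] [ 0.4624 -0.1999  0.0351] [118 115 116]
[330 181] [ 0.4612 -0.2094  0.0444] [149 144 144]
[333 181] [ 0.4611 -0.207   0.045 ] [138 133 134]
[336 181] [ 0.4611 -0.2045  0.0447] [118 114 115]
[339 181] [ 0.4619 -0.2019  0.0412] [118 113 115]
[342 181] [ 0.4622 -0.1993  0.0397] [123 120 121]
[329 182] [ 0.462  -0.2102  0.0446] [147 142 143]
[332 182] [ 0.462  -0.2078  0.0447] [14
[... 3360 characters left out ...]

[331 195] [ 0.4697 -0.2089  0.057 ] [156 150 151]
[334 195] [ 0.47   -0.2065  0.0558] [148 143 145]
[337 195] [ 0.4699 -0.2042  0.0562] [144 140 142]
[340 195] [ 0.4729 -0.2011  0.0448] [151 148 151]
[332 196] [ 0.4707 -0.2081  0.0564] [150 145 146]
[336 196] [ 0.4706 -0.205   0.0567] [147 141 143]
[339 196] [ 0.4736 -0.202   0.0453] [161 158 162]
[331 197] [ 0.4714 -0.2089  0.0565] [156 151 152]
[334 197] [ 0.4713 -0.2065  0.057 ] [147 143 143]
[337 197] [ 0.4716 -0.2041  0.056 ] [164 160 162]
[332 198] [ 0.4724 -0.2081  0.0561] [167 164 165]
[335 198] [ 0.4724 -0.2057  0.056 ] [148 143 145]
[334 199] [ 0.4732 -0.2065  0.056 ] [192 190 193]
[337 199] [ 0.473  -0.2042  0.057 ] [198 197 200]
```

```bash
python3 - <<'E'
from h import *
from cell import manip
yaw=np.pi/2+np.radians(3.3);r=tooldown(yaw);x,y=.5077,.2436
manip.set_gripper(.045,30)
manip.move_pose([x,y,.145],r)
manip.move_linear([x,y,.054],rate=.12)
print(manip.state()["tool_pos"],manip.state()["contact_force"])
manip.set_gripper(.0222,30)
s=manip.state();print(s["gripper_width"],s["contact_force"],s["clock"])
manip.move_linear([x,y,.14],rate=.1)
s=manip.state();print(s["gripper_width"],s["contact_force"],s["tool_pos"],s["clock"])
snap("t1")
E
```

```text
[0.50850961 0.24392795 0.05492268] [ 0.78700506 -0.228453    0.08552463]
0.022272533504316416 [-0.54412554  0.0040166   3.74046515] 7.2667
0.022297150491125135 [-0.3615378  -0.45255483 -0.37930143] [0.50706923 0.24334072 0.13917221] 8.275
```

View pics/t1.png

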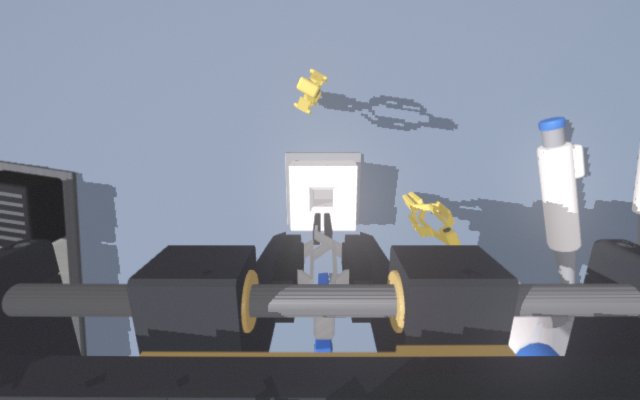

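```bash
python3 - <<'E'
from h import *
from cell import manip
for i in range(4): print(manip.state()["tool_pos"].round(5),manip.state()["clock"])
d=load("t1");C=cloud(d,d)
Rt=R.from_rotvec(d["tcp_rot"]).as_matrix()
P=(C-d["tool_pos"])@Rt
cv2.imwrite("pics/zt.png",cv2.resize(d["image"][180:290,270:380],None,fx=5.4,fy=5.4,interpolation=cv2.INTER_CUBIC))
for row in (211,213,215,217,219,222,226,230):
    print(row,[(c,*(P[row,c]*1000).round(1)) for c in range(312,334,1) if 0<P[row,c,0]<.06])
E
```

```text
[0.50699 0.24327 0.13895] 8.325
[0.50699 0.24327 0.13895] 8.325
[0.50699 0.24327 0.13895] 8.325
[0.50699 0.24327 0.13895] 8.325
211 []
213 [(315, np.float64(44.3), np.float64(-5.0), np.float64(-5.9)), (316, np.float64(43.3), np.float64(-4.3), np.float64(-6.2)), (317, np.float64(43.2), np.float64(-3.6), np.float64(-6.2)), (318, np.float64(44.2), np.float64(-3.0), np.float64(-5.9)), (319, np.float64(43.9), np.float64(-2.4), np.float64(-6.0)), (320, np.float64(45.1), np.float64(-1.7), np.float64(-5.6)), (324, np.float64(44.8), np.float64(0.9), np.float64(-5.7)), (325, np.float64(44.3), np.float64(1.5), np.float64(-5.8)), (326, np.float64(44.3), np.float64(2.2), np.float64(-5.8)), (327, np.float64(44.1), np.float64(2.8), np.float64(-5.9)), (328, np.float64(44.4), np.float64(3.5), np.float64(-5.8)), (329, np.float64(44.8), np.float64(4.2), np.float64(-5.7))]
215 [(315, np.float64(39.5), np.float64(-4.9), np.float64(-6.1)), (316, np.float64(39.7), np.float64(-4.2), np.float64(-6.0)), (317, np.float64(40.0), np.float64(-3.6), np.float64(-5.9)), (318, np.float64(38.9), np.float64(-2.9), np.f
[... 4236 characters left out ...]
), np.float64(-3.2), np.float64(-6.4)), (318, np.float64(14.8), np.float64(-2.6), np.float64(-5.5)), (319, np.float64(17.3), np.float64(-2.1), np.float64(-4.5)), (320, np.float64(34.9), np.float64(-1.7), np.float64(2.3)), (324, np.float64(31.4), np.float64(0.8), np.float64(1.0)), (325, np.float64(15.6), np.float64(1.3), np.float64(-5.2)), (326, np.float64(15.7), np.float64(1.9), np.float64(-5.1)), (327, np.float64(16.2), np.float64(2.4), np.float64(-4.9)), (328, np.float64(16.6), np.float64(3.0), np.float64(-4.8)), (329, np.float64(16.4), np.float64(3.6), np.float64(-4.9)), (330, np.float64(16.2), np.float64(4.1), np.float64(-4.9)), (331, np.float64(17.1), np.float64(4.7), np.float64(-4.6))]
```

View pics/zt.png

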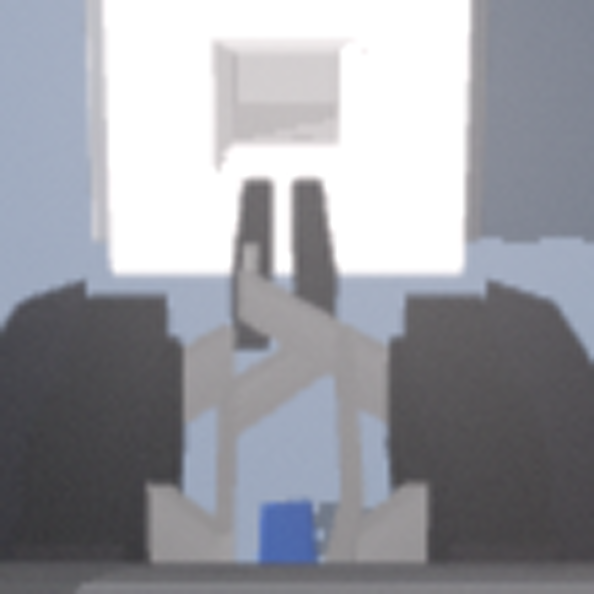

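```bash
cat >> h.py <<'E'
def goto(xy,z,yaw,o=(-.0004,-.0009),rate=.1,lin=True,rot=None):
    from cell import manip
    ty=np.array([np.cos(yaw),np.sin(yaw)]);tz=np.array([np.sin(yaw),-np.cos(yaw)])
    p=np.asarray(xy)-o[0]*ty-o[1]*tz
    P=[p[0],p[1],z]
    if lin: manip.move_linear(P,rate=rate,rot=rot)
    else: manip.move_pose(P,tooldown(yaw))
    return P
E
python3 - <<'E'
from h import *
from cell import manip
yaw=np.radians(75.9)
P=goto((.4672,-.2055),.135,yaw,lin=False)
manip.set_gripper(.0138,40)
P=goto((.4672,-.2055),.118,yaw);manip.dwell(.3)
s=manip.state();print(P,s["tool_pos"],s["gripper_width"],s["contact_force"],s["clock"])
snap("r1")
d=load("r1");cv2.imwrite("pics/zr1.png",cv2.resize(d["image"][160:290,250:400],None,fx=4.5,fy=4.5,interpolation=cv2.INTER_CUBIC))
E
```

```text
[np.float64(0.46817033081847065), np.float64(-0.2053313047044935), 0.118] [ 0.46846989 -0.20550956  0.11844571] 0.014154530109993521 [-0.01897445  0.228741   -0.42307933] 10.925
```

View pics/zr1.png

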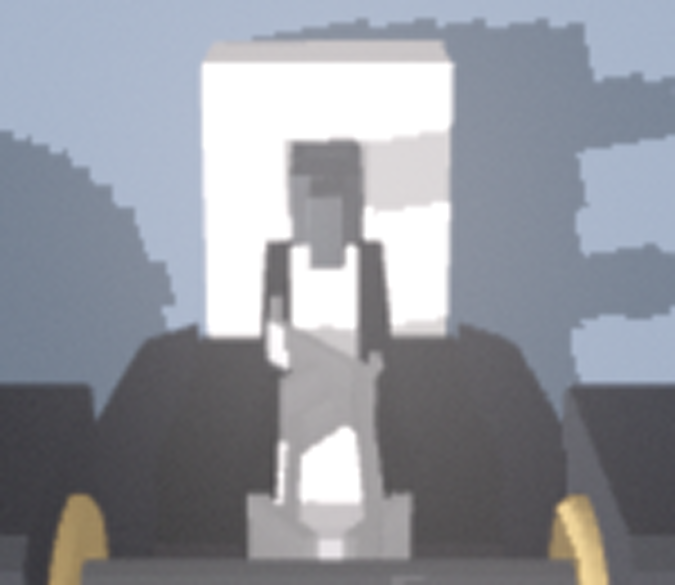

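```bash
python3 - <<'E'
from h import *
d=load("r1");C=cloud(d,d)
Rt=R.from_rotvec(d["tcp_rot"]).as_matrix();P=(C-d["tool_pos"])@Rt*1000
z=C[:,:,2]
m=(z>.0545)&(z<.058);m[:,:300]=0;m[:,345:]=0
q=P[m];print("tab",len(q),q.min(0).round(1),q.max(0).round(1),q.mean(0).round(2))
m=(z>.072)&(z<.085);m[:,:300]=0;m[:,345:]=0;m[:205]=0;m[245:]=0
q=P[m];
for s in (-1,1):
    a=q[q[:,1]*s>2];print("jaw",len(a),np.percentile(a,[3,50,97],axis=0).round(1))
E
```

```text
tab 181 [60.5 -4.3 -7.8] [64.   4.8 40.9] [62.36 -0.22  5.66]
jaw 38 [[34.3 -9.1 -6.1]
 [38.8 -7.3 -5.8]
 [44.5 -5.4 -5.4]]
jaw 39 [[33.8  4.  -6.3]
 [39.3  5.8 -5.8]
 [45.3  7.7 -5.3]]
```

```bash
python3 - <<'E'
from h import *
from cell import manip
yaw=np.radians(75.9);o=(-.0007,-.0009);xy=(.4672,-.2055)
goto(xy,.0925,yaw,o,rate=.06)
f0=manip.state()["contact_force"][2]
for z in (.0915,.0905,.0895,.0885):
    goto(xy,z,yaw,o,rate=.02);s=manip.state();print(z,s["tool_pos"][2].round(5),s["contact_force"].round(2))
    if s["contact_force"][2]-f0>1.5: break
print(s["clock"]);snap("r2")
d=load("r2");cv2.imwrite("pics/zr2.png",cv2.resize(d["image"][160:290,250:400],None,fx=4.5,fy=4.5,interpolation=cv2.INTER_CUBIC))
E
```

```text
0.0915 0.09169 [-0.01  0.22  0.07]
0.0905 0.09054 [ 0.64  0.05 -0.24]
0.0895 0.09003 [-0.47  0.21  3.64]
12.3
```

View pics/zr2.png

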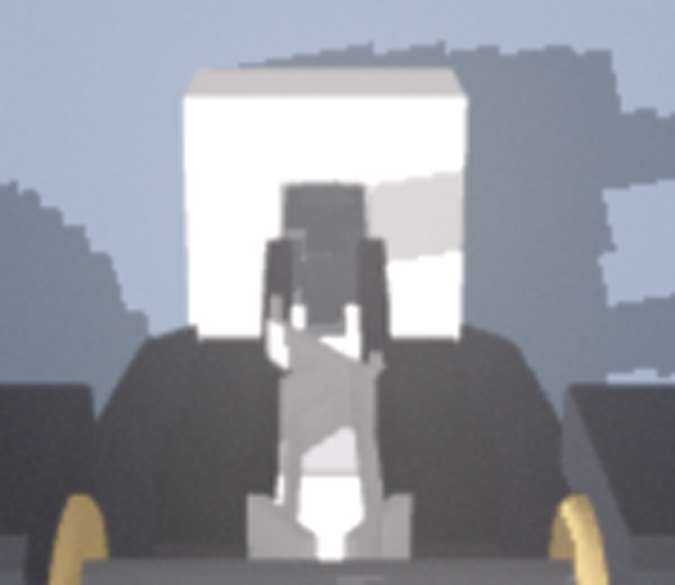

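```bash
python3 - <<'E'
from h import *
from cell import manip
yaw=np.radians(75.9);o=(-.0007,-.0009);xy=(.4672,-.2055)
goto(xy,.0899,yaw,o,rate=.02)
manip.set_gripper(.0214,40)
s=manip.state();print(s["gripper_width"],s["contact_force"].round(2))
goto(xy,.15,yaw,o,rate=.06);manip.dwell(.2)
s=manip.state();print(s["gripper_width"],s["contact_force"].round(2),s["tool_pos"],s["clock"])
snap("r3")
d=load("r3");cv2.imwrite("pics/zr3.png",cv2.resize(d["image"][140:290,250:400],None,fx=4,fy=4,interpolation=cv2.INTER_CUBIC))
E
```

```text
0.021681360918189257 [ 0.17 -0.54  5.87]
0.02135889380697946 [-0.19 -0.26 -1.27] [ 0.46795156 -0.20490415  0.14950033] 14.275
```

View pics/zr3.png

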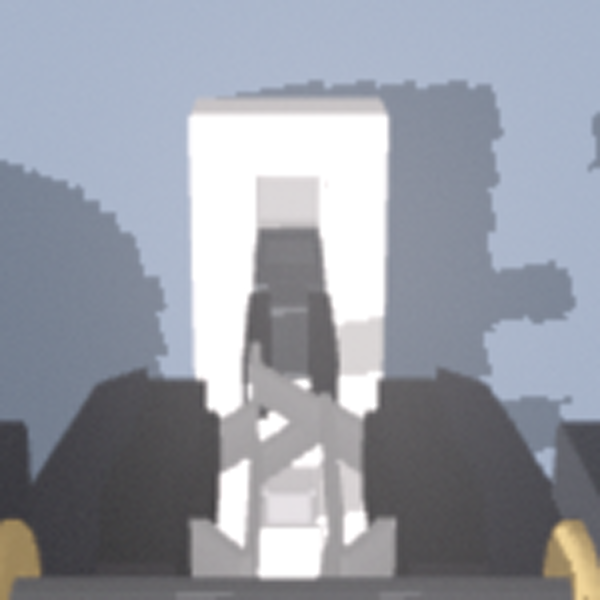

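```bash
python3 - <<'E'
from h import *
d=load("wc");f=3.7
def w(x,y): return onplane(d,[(270+x/f,80+y/f)],.04,d)[0,:2]
a=np.radians(-5.6);ex=np.array([np.cos(a),np.sin(a)]);ey=np.array([-np.sin(a),np.cos(a)])
for n,p in dict(L=(159,437),R=(250,437),T=(207,402),B=(203,478),bl=(77,437),br=(317,437),bt=(207,327),bb=(198,540)).items():
    q=w(*p)-[.5943,-.0369];print(n,(q@ex*1000).round(2),(q@ey*1000).round(2))
d=load("r3");C=cloud(d,d);Rt=R.from_rotvec(d["tcp_rot"]).as_matrix();P=(C-d["tool_pos"])@Rt*1000
for row in range(196,214,2):
    v=[(c,P[row,c]) for c in range(308,336) if 40<P[row,c,0]<90]
    if v: q=np.array([b for _,b in v]);print(row,len(v),q[0].round(1),q[-1].round(1),np.median(q,0).round(1))
E
```

```text
L 0.27 -7.91
R -1.76 13.55
T -9.28 2.58
B 9.41 3.45
bl 2.11 -27.25
br -3.26 29.35
bt -26.98 0.84
bb 25.22 3.76
198 16 [77.8 -6.5 -6.8] [75.9  4.8 -7.3] [76.7 -0.8 -7.1]
200 17 [70.4 -6.3 -7.3] [71.   5.4 -7.1] [72.7 -0.4 -6.7]
202 18 [66.2 -6.9 -7. ] [64.8  5.3 -7.4] [72.7 -0.8 -5.1]
204 18 [61.  -6.8 -7. ] [59.8  5.2 -7.4] [72.9 -0.8 -3.5]
206 17 [55.2 -6.6 -7.3] [55.5  5.  -7.2] [55.7 -0.4 -7.2]
208 18 [51.9 -6.5 -6.9] [50.8  4.9 -7.2] [51.  -0.8 -7.2]
210 19 [47.9 -6.4 -6.8] [47.2  5.5 -7. ] [46.9 -0.4 -7.1]
212 19 [44.8 -6.3 -6.4] [46.5  5.5 -5.8] [44.8 -0.4 -6.4]
```

```bash
python3 - <<'E'
from h import *
from cell import manip
yaw=np.radians(84.4);o=(-.0007,-.0009)
a=np.radians(-5.6);ey=np.array([-np.sin(a),np.cos(a)])
xy=np.array([.5943,-.0369])+.0016*ey
manip.move_linear([.5,-.15,.18],rate=.15)
goto(xy,.165,yaw,o,lin=False);manip.dwell(.3)
s=manip.state();print(xy,s["contact_force"].round(2),s["tool_pos"],s["clock"])
snap("c1")
d=load("c1");cv2.imwrite("pics/zc1.png",cv2.resize(d["image"][130:280,250:400],None,fx=4,fy=4,interpolation=cv2.INTER_CUBIC))
E
```

```text
[ 0.59445613 -0.03530764] [0.79 0.93 0.79] [ 0.59498436 -0.03588246  0.16530762] 15.8917
```

View pics/zc1.png

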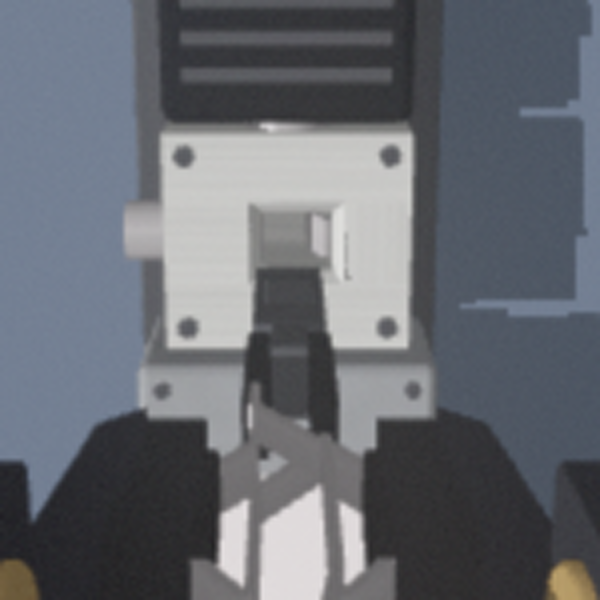

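```bash
python3 - <<'E'
from h import *
d=load("c1");f=4
Rt=R.from_rotvec(d["tcp_rot"]).as_matrix()
print("rel yaw",np.degrees(np.arctan2(Rt[1,1],Rt[0,1])))
def w(px,z=.04): return ((onplane(d,[px],z,d)[0]-d["tool_pos"])@Rt*1000).round(2)[1:]
def b(x,y,z=.04): return w((250+(x-1.5)/f,130+(y-1.5)/f),z)
for n,p in dict(L=(249,228),R=(347,228),T=(295,203),bl=(165,228),br=(411.5,228),h1=(184,156),h2=(390,156),h3=(188,328),h4=(387,328),bt=(290,130),bb=(290,349)).items(): print(n,b(*p))
g=cv2.cvtColor(d["image"],cv2.COLOR_BGR2GRAY)
for r in (184,187,190,193): print(r,list(zip(range(309,341),g[r,309:341])))
C=cloud(d,d);P=(C-d["tool_pos"])@Rt*1000
for r in (184,187,190): print(r,[(c,*P[r,c,1:].round(1),(C[r,c,2]*1000).round(1)) for c in range(309,341,1)])
print([ (r,g[r,320]) for r in range(176,200)])
for row in range(198,214,2):
    v=[P[row,c] for c in range(308,336) if 40<P[row,c,0]<84]
    if v: q=np.array(v);print(row,len(v),q[0].round(1),q[-1].round(1),np.median(q,0).round(1))
E
```

```text
rel yaw 84.29617773042794
L [-9.65 -4.55]
R [12.55 -4.53]
T [  0.77 -10.32]
bl [-28.67  -4.58]
br [27.16 -4.51]
h1 [-23.97 -21.04]
h2 [ 21.95 -20.99]
h3 [-24.01  19.19]
h4 [22.07 19.25]
bt [ -0.33 -26.84]
bb [-0.4  24.35]
184 [(309, np.uint8(198)), (310, np.uint8(198)), (311, np.uint8(193)), (312, np.uint8(145)), (313, np.uint8(132)), (314, np.uint8(134)), (315, np.uint8(125)), (316, np.uint8(137)), (317, np.uint8(139)), (318, np.uint8(138)), (319, np.uint8(138)), (320, np.uint8(138)), (321, np.uint8(138)), (322, np.uint8(140)), (323, np.uint8(138)), (324, np.uint8(138)), (325, np.uint8(138)), (326, np.uint8(122)), (327, np.uint8(126)), (328, np.uint8(180)), (329, np.uint8(181)), (330, np.uint8(160)), (331, np.uint8(132)), (332, np.uint8(143)), (333, np.uint8(208)), (334, np.uint8(220)), (335, np.uint8(221)), (336, np.uint8(206)), (337, np.uint8(202)), (338, np.uint8(202)), (339, np.uint8(199)), (340, np.uint8(199))]
187 [(309, np.uint8(199)), (310, np.uint8(199)), (311, np.uint8(196)), (312, np.uint8(150)), (313, np.uint8(133)), (314, np.uint8(133)), (315, np.uint8(126)), (316, np.u
[... 8060 characters left out ...]
89, np.uint8(136)), (190, np.uint8(131)), (191, np.uint8(126)), (192, np.uint8(124)), (193, np.uint8(122)), (194, np.uint8(123)), (195, np.uint8(123)), (196, np.uint8(110)), (197, np.uint8(79)), (198, np.uint8(70)), (199, np.uint8(67))]
198 16 [77.4 -6.5 -6.9] [76.8  4.8 -7.1] [76.8 -0.8 -7.1]
200 17 [71.7 -6.3 -7. ] [71.2  5.4 -7.1] [72.9 -0.4 -6.6]
202 17 [66.  -6.9 -7.1] [66.6  5.3 -6.9] [72.5 -1.2 -5.2]
204 17 [59.9 -6.  -7.4] [60.6  5.2 -7.2] [72.5 -0.4 -3.7]
206 18 [56.2 -6.6 -7. ] [56.   5.1 -7.1] [55.6 -0.8 -7.2]
208 18 [50.9 -6.5 -7.2] [51.3  5.  -7.1] [50.8 -0.8 -7.2]
210 19 [45.8 -6.3 -7.4] [47.4  5.5 -6.9] [46.4 -0.4 -7.2]
212 19 [46.5 -6.3 -5.8] [46.3  5.5 -5.9] [44.6 -0.4 -6.4]
```

```bash
cat > ins.py <<'E'
from h import *
from cell import manip
yaw=np.radians(84.4);o=(-.0007,-.0009)
a=np.radians(-5.6);ey=np.array([-np.sin(a),np.cos(a)])
xy=np.array([.5943,-.0369])+.0016*ey+.0006*ey
E
python3 - <<'E'
from ins import *
goto(xy,.128,yaw,o,rate=.06);manip.dwell(.3)
s=manip.state();f0=s["contact_force"];print(s["tool_pos"],f0.round(2))
snap("c2")
d=load("c2");cv2.imwrite("pics/zc2.png",cv2.resize(d["image"][130:280,250:400],None,fx=4,fy=4,interpolation=cv2.INTER_CUBIC))
for z in np.arange(.126,.1149,-.001):
    goto(xy,z,yaw,o,rate=.02);s=manip.state();f=s["contact_force"]-f0
    print(round(z,4),s["tool_pos"].round(4),f.round(2),s["clock"].__round__(2))
    if f[2]>9 or np.hypot(f[0],f[1])>8: print("STOP");break
snap("c3")
d=load("c3");cv2.imwrite("pics/zc3.png",cv2.resize(d["image"][130:280,250:400],None,fx=4,fy=4,interpolation=cv2.INTER_CUBIC))
E
```

```text
[ 0.59577928 -0.03415854  0.1284673 ] [ 0.26  0.34 -0.99]
0.126 [ 0.5953 -0.0341  0.1258] [-0.5  -0.98  0.25] 17.31
0.125 [ 0.5954 -0.0341  0.1249] [-0.21 -0.15  0.43] 17.56
0.124 [ 0.5954 -0.0341  0.1239] [-0.49 -0.77 -0.05] 17.81
0.123 [ 0.5954 -0.0341  0.1229] [-0.02 -0.64  0.89] 18.06
0.122 [ 0.5954 -0.0341  0.1219] [-0.26 -0.62  0.5 ] 18.31
0.121 [ 0.5954 -0.0341  0.1209] [-0.02 -0.49  0.77] 18.56
0.12 [ 0.5954 -0.0341  0.1199] [ 0.14 -0.41  0.66] 18.81
0.119 [ 0.5954 -0.0341  0.1189] [-0.38 -0.72  0.28] 19.06
0.118 [ 0.5954 -0.0341  0.1179] [-0.72 -0.72 -0.31] 19.31
0.117 [ 0.5954 -0.0341  0.1169] [-0.09  0.03  0.45] 19.56
0.116 [ 0.5955 -0.0342  0.116 ] [-0.35 -0.18 -0.27] 19.81
0.115 [ 0.5955 -0.0342  0.115 ] [ 0.25 -1.73  0.68] 20.06
```

View pics/zc2.png

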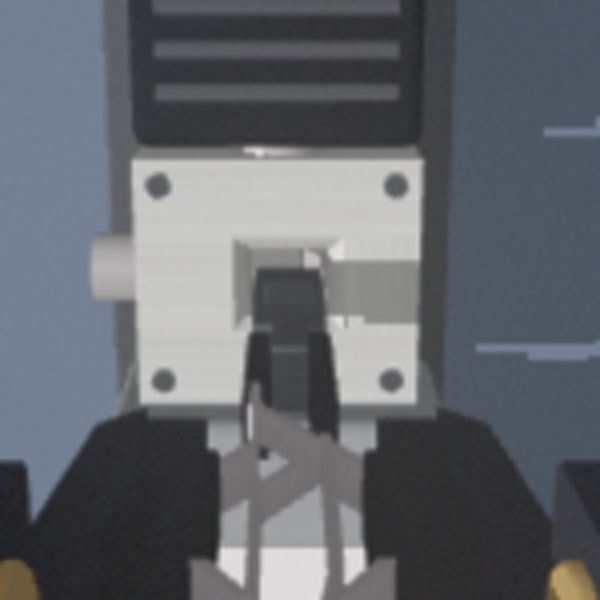

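View pics/zc3.png

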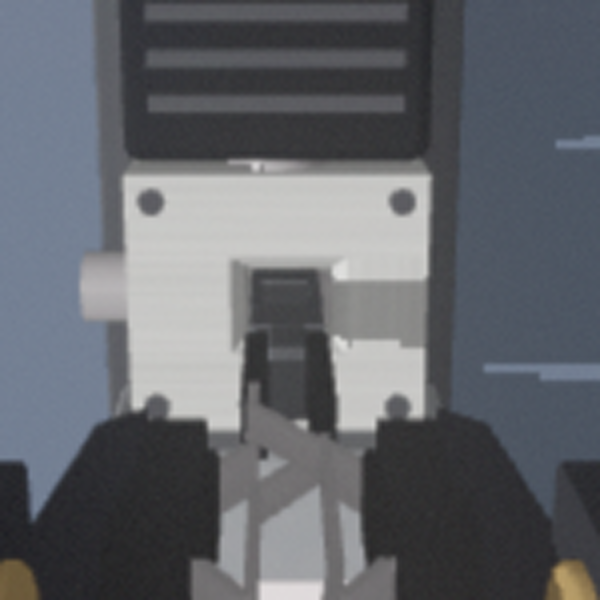

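```bash
python3 - <<'E'
from ins import *
f0=np.array([.1,0,-.6])
for z in np.r_[np.arange(.113,.0979,-.0025)]:
    goto(xy,z,yaw,o,rate=.03);s=manip.state();f=s["contact_force"]-f0
    print(round(z,4),s["tool_pos"].round(4),f.round(2),s["gripper_width"].round(4),s["clock"].__round__(2))
    if f[2]>10 or np.hypot(f[0],f[1])>9: print("STOP");break
snap("c4")
d=load("c4");cv2.imwrite("pics/zc4.png",cv2.resize(d["image"][130:280,250:400],None,fx=4,fy=4,interpolation=cv2.INTER_CUBIC))
E
```

```text
Traceback (most recent call last):
AttributeError: 'float' object has no attribute 'round'
```

```bash
python3 - <<'E'
from ins import *
f0=np.array([.1,0,-.6])
for z in np.r_[np.arange(.113,.0979,-.0025)]:
    goto(xy,z,yaw,o,rate=.03);s=manip.state();f=s["contact_force"]-f0
    print(round(z,4),s["tool_pos"].round(4),f.round(2),round(s["gripper_width"],4),s["clock"].__round__(2))
    if f[2]>10 or np.hypot(f[0],f[1])>9: print("STOP");break
snap("c4")
d=load("c4");cv2.imwrite("pics/zc4.png",cv2.resize(d["image"][130:280,250:400],None,fx=4,fy=4,interpolation=cv2.INTER_CUBIC))
E
```

```text
0.113 [ 0.5954 -0.0341  0.1129] [ 0.31 -0.07 -0.66] 0.0214 20.61
0.1105 [ 0.5957 -0.0342  0.1107] [-0.13 -2.24  2.32] 0.0213 20.86
0.108 [ 0.596  -0.0341  0.1085] [-1.05 -0.57  4.9 ] 0.0218 21.11
0.1055 [ 0.5953 -0.034   0.1053] [ 0.22 -1.35  2.65] 0.0216 21.36
0.103 [ 0.5954 -0.0341  0.1028] [ 0.14 -0.04  3.54] 0.0218 21.61
0.1005 [ 0.5953 -0.0342  0.1003] [ 0.16 -0.88  3.42] 0.0211 21.86
0.098 [ 0.5953 -0.0342  0.0977] [-0.06 -1.91  3.34] 0.0213 22.11
```

View pics/zc4.png

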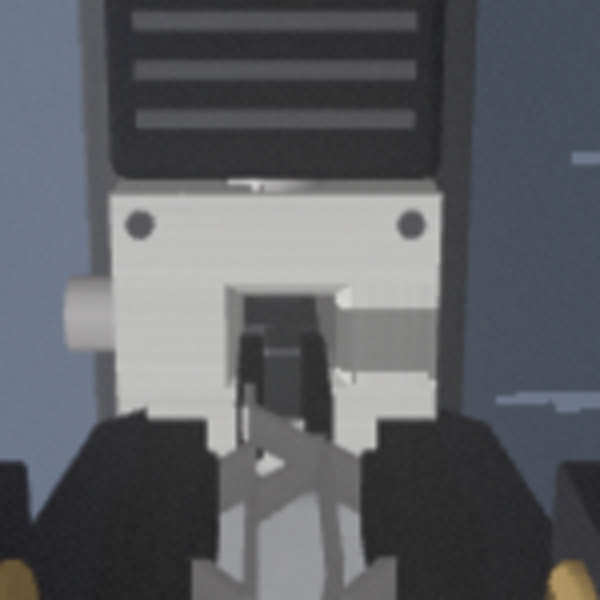

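```bash
python3 - <<'E'
from ins import *
f0=np.array([.1,0,-.6])
z=.097
while z>.083:
    goto(xy,z,yaw,o,rate=.02)
    fs=[]
    for i in range(3): manip.dwell(.03);fs.append(manip.state()["contact_force"]-f0)
    s=manip.state();f=np.mean(fs,0)
    print(round(z,5),s["tool_pos"].round(4),f.round(2),round(s["gripper_width"],4),round(s["clock"],2))
    if f[2]>11.2: break
    z-= .001 if z>.0945 else (.0004 if f[2]<8.5 else .0002)
for i in range(6):
    manip.dwell(.05);print((manip.state()["contact_force"]-f0).round(2))
snap("c5")
d=load("c5");cv2.imwrite("pics/zc5.png",cv2.resize(d["image"][130:280,250:400],None,fx=4,fy=4,interpolation=cv2.INTER_CUBIC))
E
```

```text
0.097 [ 0.5954 -0.0341  0.0969] [ 0.45 -0.96  3.55] 0.0215 22.51
0.096 [ 0.5955 -0.0341  0.096 ] [ 0.27 -1.9   3.92] 0.0211 22.86
0.095 [ 0.5955 -0.0341  0.095 ] [-0.06 -1.98  4.33] 0.0216 23.21
0.094 [ 0.5954 -0.0341  0.0939] [-0.14 -1.66  4.32] 0.0221 23.56
0.0936 [ 0.5955 -0.0341  0.0936] [-0.12 -1.97  4.35] 0.0213 23.91
0.0932 [ 0.5955 -0.0341  0.0932] [-0.18 -2.37  4.52] 0.0216 24.26
0.0928 [ 0.5955 -0.0341  0.0928] [-0.24 -1.99  5.09] 0.0213 24.61
0.0924 [ 0.5955 -0.0341  0.0924] [-0.28 -2.08  4.79] 0.0215 24.96
0.092 [ 0.5957 -0.0342  0.0923] [-0.4  -2.12  5.61] 0.0214 25.31
0.0916 [ 0.596  -0.0342  0.0923] [-0.87 -2.49  6.98] 0.022 25.66
0.0912 [ 0.5962 -0.0342  0.0922] [-0.53 -2.69  8.62] 0.0216 26.01
0.091 [ 0.5963 -0.0342  0.0922] [-0.35 -2.8   8.58] 0.0216 26.36
0.0908 [ 0.5965 -0.0343  0.0922] [-0.78 -1.85  9.68] 0.0214 26.71
0.0906 [ 0.5966 -0.0342  0.0922] [-1.02 -1.6   9.96] 0.0213 27.06
0.0904 [ 0.5967 -0.0342  0.0921] [-1.01 -2.12 11.08] 0.0215 27.41
0.0902 [ 0.5969 -0.0342  0.0921] [-1.4  -1.89 11.24] 0.0215 27.76
[-1.02 -2.37 11.4 ]
[-1.42 -2.72 11.85]
[-0.57 -2.34 11.25]
[-0.44 -1.61 11.59]
[-0.13 -1.73 11.13]
[-1.76 -2.02 11.12]
```

View pics/zc5.png

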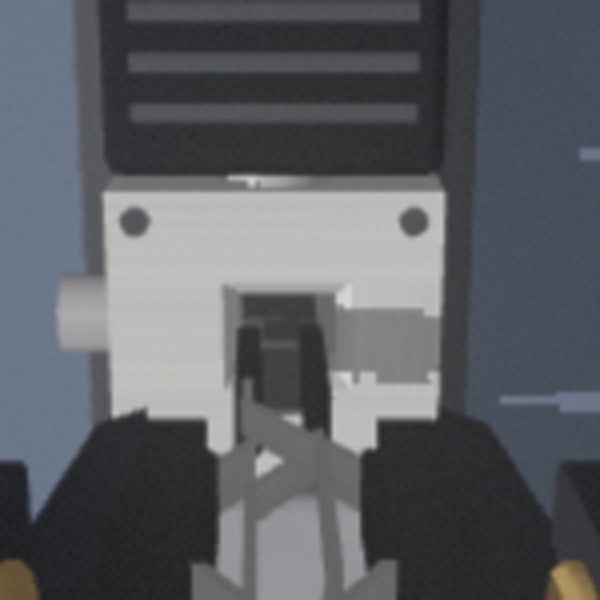

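```bash
python3 - <<'E'
from ins import *
f0=np.array([.1,0,-.6])
goto(xy,.0900,yaw,o,rate=.02);manip.dwell(.3)
s=manip.state();print((s["contact_force"]-f0).round(2),s["tool_pos"].round(4))
goto(xy,.0920,yaw,o,rate=.02);manip.dwell(.1)
s=manip.state();print((s["contact_force"]-f0).round(2),s["tool_pos"].round(4))
manip.set_gripper(.0138,40);manip.dwell(.3)
s=manip.state();print((s["contact_force"]-f0).round(2),s["tool_pos"].round(4),s["gripper_width"],s["clock"])
snap("c6")
d=load("c6");cv2.imwrite("pics/zc6.png",cv2.resize(d["image"][130:280,250:400],None,fx=4,fy=4,interpolation=cv2.INTER_CUBIC))
E
```

```text
[-1.4  -1.77 12.66] [ 0.597  -0.0342  0.092 ]
[ 0.34 -2.5   6.32] [ 0.5958 -0.0341  0.0922]
[0.46 0.2  3.99] [ 0.5953 -0.034   0.0918] 0.013862359113492642 29.6333
```

View pics/zc6.png

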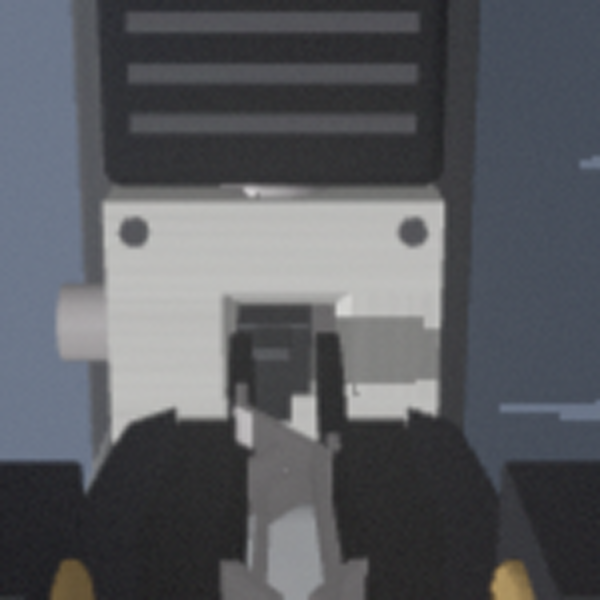

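```bash
python3 - <<'E'
from ins import *
goto(xy,.0928,yaw,o,rate=.02)
x2=xy-.0009*ey
goto(x2,.0936,yaw,o,rate=.02);manip.dwell(.3)
goto(x2,.15,yaw,o,rate=.08);manip.dwell(.2)
s=manip.state();print(s["contact_force"].round(2),s["tool_pos"].round(4),s["clock"])
snap("c7")
d=load("c7");cv2.imwrite("pics/zc7.png",cv2.resize(d["image"][130:280,250:400],None,fx=4,fy=4,interpolation=cv2.INTER_CUBIC))
Rt=R.from_rotvec(d["tcp_rot"]).as_matrix();C=cloud(d,d)
z=C[:,:,2];m=(z>.053)&(z<.062);m[:,:300]=0;m[:,345:]=0;m[:160]=0;m[208:]=0
print(m.sum(),C[m].mean(0),C[m].min(0),C[m].max(0))
E
```

```text
[ 0.3  -0.46 -0.36] [ 0.5949 -0.035   0.1491] 31.5417
105 [ 0.59297455 -0.03684854  0.05814545] [ 0.58781285 -0.03985934  0.0534535 ] [ 0.59890704 -0.03392196  0.05996943]
```

View pics/zc7.png

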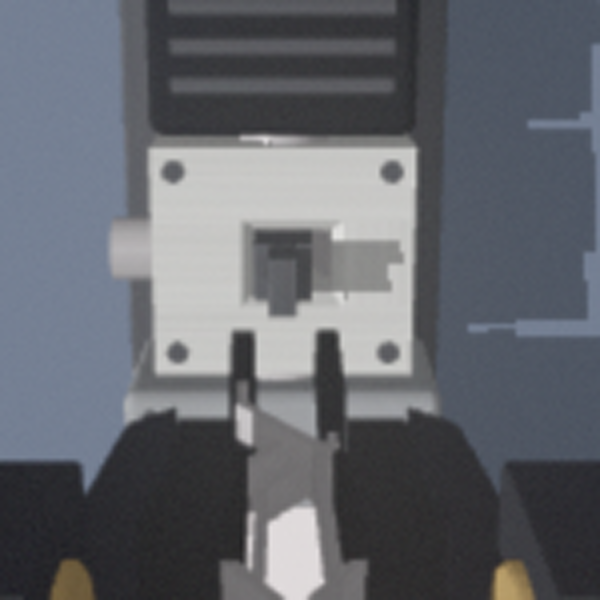

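```bash
python3 - <<'E'
from h import *
from cell import manip
manip.set_gripper(.0222,30)
yaw=np.pi/2+np.radians(3.3);x,y=.5077,.2436
manip.move_linear([.55,.08,.19],rate=.2)
manip.move_pose([x,y,.14],tooldown(yaw));manip.dwell(.3)
s=manip.state();print(s["tool_pos"],s["gripper_width"],s["contact_force"].round(2),s["clock"])
snap("t2")
d=load("t2");C=cloud(d,d);Rt=R.from_rotvec(d["tcp_rot"]).as_matrix();P=(C-d["tool_pos"])@Rt*1000
cv2.imwrite("pics/zt2.png",cv2.resize(d["image"][150:290,270:380],None,fx=4.2,fy=4.2,interpolation=cv2.INTER_CUBIC))
for row in (211,212,213,215,219,222):
    q=np.array([P[row,c] for c in range(306,340) if 15<P[row,c,0]<60]);
    if len(q): print(row,q[0].round(1),q[-1].round(1),np.median(q,0).round(1))
E
```

```text
[0.50859384 0.24255499 0.14061851] 0.022171035362152973 [-0.1  -0.14 -0.33] 33.7583
212 [45.  -5.  -6.3] [45.3  2.9 -6.2] [44.9 -1.1 -6.3]
213 [44.  -5.6 -5.9] [43.1  3.5 -6.2] [43.3 -1.1 -6.2]
215 [38.6 -5.5 -6.4] [39.8  4.  -6. ] [39.1  0.2 -6.2]
219 [33.2 -5.3 -5.6] [32.   3.9 -6. ] [31.6  0.2 -6.1]
222 [26.  -5.7 -6.2] [26.8  4.4 -5.9] [26.8  0.2 -5.9]
```

View pics/zt2.png

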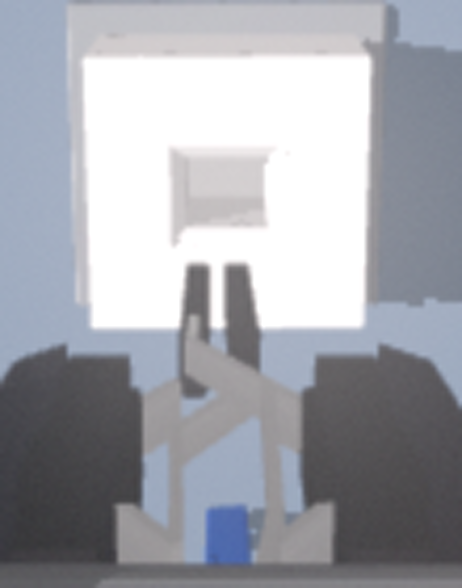

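```bash
python3 - <<'E'
from h import *
from cell import manip
yaw=np.pi/2+np.radians(3.3);o=(-.0009,-.0010);xy=(.5076,.2435)
goto(xy,.105,yaw,o,rate=.08)
f0=manip.state()["contact_force"]
for z in (.095,.085,.075,.065,.058,.0562,.0552,.0546,.054,.0535):
    goto(xy,z,yaw,o,rate=.05 if z>.057 else .02);s=manip.state();f=s["contact_force"]-f0
    print(z,s["tool_pos"].round(4),f.round(2))
    if f[2]>3 or np.hypot(*f[:2])>5: print("stop");break
print(s["clock"])
snap("t3")
d=load("t3");cv2.imwrite("pics/zt3.png",cv2.resize(d["image"][150:290,270:380],None,fx=4.2,fy=4.2,interpolation=cv2.INTER_CUBIC))
E
```

```text
0.095 [0.5082 0.2443 0.0946] [-0.91  0.08 -0.4 ]
0.085 [0.5081 0.2442 0.0844] [-1.3  -0.91 -0.01]
0.075 [0.5081 0.2442 0.0744] [ 0.38 -0.09 -0.96]
0.065 [0.5081 0.2443 0.0644] [-1.29 -0.73  0.27]
0.058 [0.5081 0.2443 0.0575] [ 0.58 -0.28 -0.51]
0.0562 [0.5085 0.2445 0.0562] [-0.7  -0.39 -0.39]
0.0552 [0.5085 0.2445 0.0552] [ 0.29 -1.13 -0.36]
0.0546 [0.5087 0.2445 0.0547] [-0.01 -1.19  0.66]
0.054 [0.5089 0.2446 0.0545] [-0.9  -1.35  3.83]
stop
37.0917
```

View pics/zt3.png

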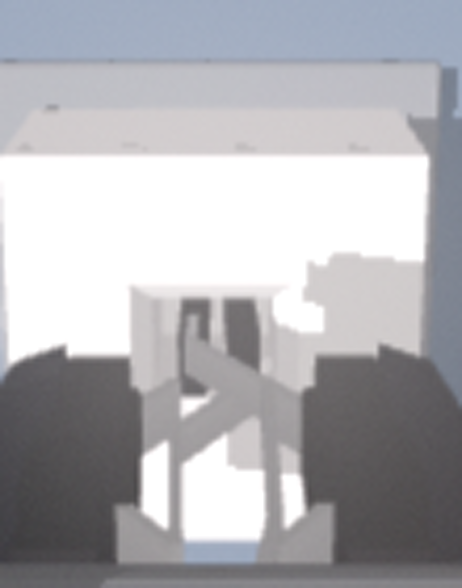

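Floor contact at the expected height. Releasing and checking.

```bash
python3 - <<'E'
from h import *
from cell import manip,cams
yaw=np.pi/2+np.radians(3.3);o=(-.0009,-.0010);xy=(.5076,.2435)
goto(xy,.0546,yaw,o,rate=.02)
manip.set_gripper(.045);manip.dwell(.2)
goto(xy,.16,yaw,o,rate=.08)
T=load("wrist0")["T_tool_cam"]
p,r=viewpose((.507,.239,.05),.29,np.pi/2,T);manip.move_pose(p,r);manip.dwell(.2);snap("e1")
p,r=viewpose((.595,-.035,.04),.27,np.pi/2,T);manip.move_pose(p,r);manip.dwell(.2);snap("e2")
c=cams.capture("top")
e1=load("e1");e2=load("e2")
rs=lambda im:cv2.resize(im,(400,400),interpolation=cv2.INTER_CUBIC)
cv2.imwrite("pics/e.png",np.hstack([rs(e1["image"][140:240,280:380]),rs(e2["image"][130:230,270:370])]))
cv2.imwrite("pics/etop.png",c["image"])
C=cloud(e1,e1);z=C[:,:,2];m=(z>.110)&(z<.12);m[:,:300]=0;m[:,360:]=0;m[240:]=0
print("tail",m.sum(),np.median(C[m],0))
C=cloud(e2,e2);z=C[:,:,2];m=(z>.0555)&(z<.0605);m[:,:310]=0;m[:,345:]=0;m[:175]=0;m[225:]=0
print("tab",m.sum(),np.median(C[m],0));print(manip.state()["clock"])
E
```

```text
tail 156 [0.50619752 0.24371345 0.11411328]
tab 108 [ 0.59386436 -0.03716965  0.05826628]
41.4917
```

View pics/e.png

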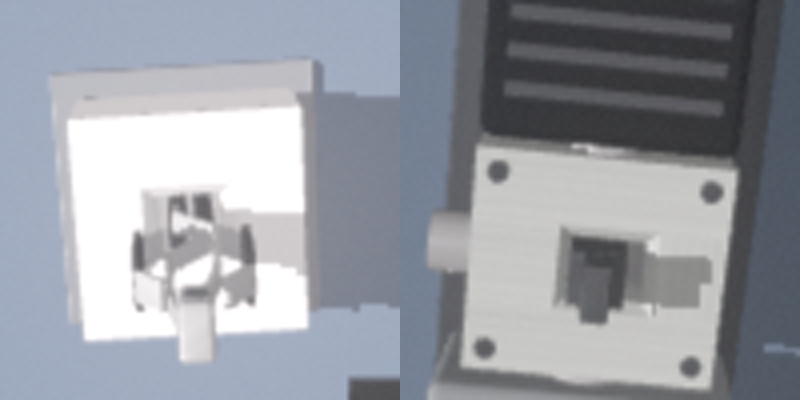

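View pics/etop.png

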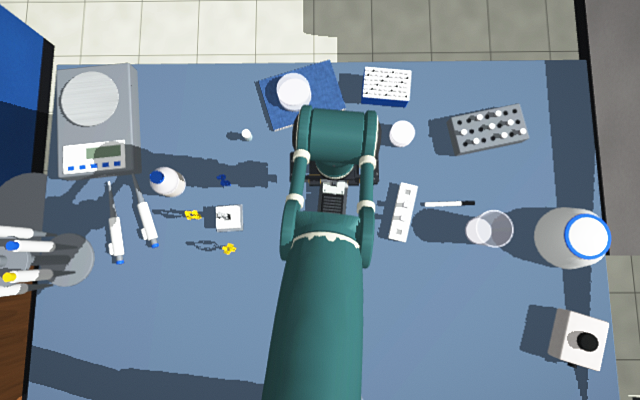

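```bash
python3 -c "
from cell import order
print(order.close_job())"
```

```text
the job is handed in; nothing more can be done
None
```

The reference filter is seated in the cell holder and the tweezers are back in their stand. I handed the job in after about 41 s of the 67 s allowed; the hand-in reported no verdict.

- **Lift:** I took the steel tweezers from the stand and gripped the filter by its tab. It lifted out of the rack upright.
- **Seating:** The filter passed the leaf spring at roughly 2 to 5 N. It reached the well floor at the expected height and was pressed down with 11 to 12.7 N, going by the wrist force (noise about 1 N).
- **Release:** I opened the jaws and shifted them slightly, because one sat close to the tab. The filter stayed put when they lifted away.
- **Tweezers:** They went back into the pocket and touched its floor at the expected height.

**Last checks:**
- The tab top is at z 58.3 mm, against 58 mm for a seated filter, and the filter looks square in the well.
- The tweezers' tail is at z 114.1 mm, as at the start, upright and about 1.5 mm from the pocket centre.
- The top view shows nothing else on the bench moved, and the arm is clear of everything.

No check failed. The only disagreements were the arm settling up to about 1 mm from its commanded position and the top camera reading the stand about 4 mm off the wrist camera, so I used the wrist camera for positioning.

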